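Take the polishing barrel out of its tumbler stand

TASK

Flip both cam levers of the tumbler stand fully open, then gently slide the eight-sided barrel down its sloping slots until its axle is out through their open front ends and the barrel rests in the trough in front, clear of the slots. Leave the levers open, do not shove or drop the barrel, and leave the bottle, jar, ring box and loupe where they stand.

Things in the scene. Friction and masses are not known exactly. Their poses are not given: they have to be found in the camera images.
- stand: Fixed grey and aluminium tumbler stand. Origin on the counter, under its middle; x points from the trough to the rear, y left, z up; all stand figures are mm in this frame. Base plate x -145 to 110, y -95 to 95, top z 12. Two upright cheeks, y 57 to 67 and -57 to -67, top z 117 at the rear (x 62), sloping down to the front. Behind the barrel only a housing, x 58 to 108, y -50 to 50, top z 40.
- axle_seat (a point): Where the barrel's axis starts, at the closed upper end of the slots: stand x 45, y 0, z 85. The straight slot in each cheek is 16.5 wide and slopes 24 degrees down to the front, along (-0.914, -0.407) in stand x, z, with a rail above and below it. Nothing stands over the barrel; there is open room from above in front of it and behind it.
- slot_mouth (a point): Axis position at the open front end of the slots, 85 mm down the slope: stand x -33, z 50. There the barrel's underside is 6 mm above the trough floor; its blocks still bear on the lower rails until it is about 1 mm above that floor.
- trough (a point): Middle of the flat trough floor in front of the slots: stand x -72, z 12. A stop bar closes it in front, rear face at x -125, top z 34; low side bars, top z 24. The barrel lying there has its axis at z 44; its blocks are clear of the slots with the axis at x -48 or less, and it meets the stop bar at x -93.
- barrel: Loose dark eight-sided barrel, 64 across flats, 108 long, 0.4 to 0.8 kg. Origin at its middle on its axis; y along the axle. In the slots its flats face front, rear, up and down. At each end a 26 x 14 mm flat bearing block slides in the slot and a 10 mm round axle end reaches y 84. The blocks grip by friction: it stays put on the slope and moves only while pushed (1 to 6 N). Shut levers block it.
- lever_left (a joint): Cam lever outside the left (+y) cheek, turns about the stand's y direction. 0 to 0.1: shut, handle leaning 40 degrees rearward of upright (at 0). Grows as the handle swings over the top to the front. 1.6: stop, fully open, leaning 52 degrees to the front. Stays where left; needs 0.2 N m (3 to 5 N at the handle).
- lever_right (a joint): The same cam lever outside the right (-y) cheek, same sense of values.
- lever_left_tip (a point): End of the left lever's handle. The handle is a flat steel bar with a black end, 75 long from the pivot axis, 18 wide (along y), 8 thick, centred 91 from the stand's middle plane.
- lever_right_tip (a point): End of the right lever's handle, same sizes.
- lever_left_pivot (a point): On the left lever's turning axis, at the handle's middle plane: stand x 2, y 91, z 82.
- lever_right_pivot (a point): The same for the right lever: stand x 2, y -91, z 82.
- bottle: Loose white bottle, 54 across, 165 tall, origin under its centre. Bystander.
- shot_jar: Loose steel jar, 62 across, 85 tall, origin under its centre. Bystander.
- ring_box: Loose closed ring box, 56 x 56 x 45 tall, origin under its centre. Bystander.
- loupe: Loose folding loupe lying flat: steel lens ring 32 across, 18 tall, origin under it, black case reaching 65 to its +y. Bystander.
- scale: Fixed counter scale, 200 x 170, 60 tall, origin under its centre.
There are look-alikes about, which are no part of the job. Leave any orange or red look-alike of the barrel alone.

How it is judged:
On the way, in this order (a step that is already met when the one before it is completed fails the run):
1. both cam levers are flipped open (over 1.2 rad) with the barrel still up in its slots (value of joint each of lever_left, lever_right above 1.2 rad and x of barrel in the frame of stand above 0 m), for 0.1 s.
2. the barrel is down in the trough, its axle out of the slots (x of barrel in the frame of stand below -0.05 m and z of barrel in the frame of stand below 0.052 m), for 0.2 s.
At the end, for the whole second after the job is handed in: Both levers stand open (over 1.2 rad); the barrel lies at rest in the trough, its axis 50 to 100 mm in front of the stand's origin, at 38 to 52 mm height, within 20 mm of the middle sideways and parallel to the slots' cross direction within 0.15 rad (all of step 2 and value of joint each of lever_left, lever_right above 1.2 rad and x of barrel in the frame of stand above -0.1 m and y of barrel in the frame of stand between -0.02 and 0.02 m and z of barrel in the frame of stand above 0.038 m and angle between the y axis of barrel and the y axis of stand, either way round below 0.15 rad and linear speed of barrel below 0.02 m/s); the robot touches nothing.
It fails at once if the barrel is shoved or dropped (faster than 0.6 m/s) (linear speed of barrel above 0.6 m/s).
It fails at once if a bystander is pushed away (over 20 mm) or knocked over (distance of any of bottle, shot_jar, ring_box, loupe from where it was at the start of the episode above 0.02 m or angle between any of bottle, shot_jar, ring_box's own z axis and vertical above 0.5 rad).
It also fails if it takes over 58 s, if anything falls off the work surface, if the arm or the gripper's body presses on something with over 40 N, if the wrist force passes 120 N, or if a joint passes its speed limit or range.

ROBOT

A 6-joint arm with a two-finger parallel gripper is mounted at the origin on the work surface. World frame = base frame: x ahead of the robot, y to its left, z up, the work surface at z = 0. Lengths are in m, angles in rad, forces in N, time in s.
With the tool pointing down it reaches from about 0.275 to 0.875 m from the base axis. Payload 12.5 kg.
Tool frame: the origin (TCP) lies at the very end of the fingers, on their centre line; the grasp point (between the pads) lies 19 mm behind it; z points along the fingers, y is the line along which they close (so a half turn about z gives the same grasp; the last joint's range is limited). The gripper opens to 85 mm and grips with 20 to 120 N. Pads are 22 mm wide; open, the fingers measure 114 mm over their backs; the gripper's body (76 mm by 85 mm) begins 54 mm behind the grasp point. The pads swing forward as they close: fully open they stand 13 mm farther back than shut.
Start: joints at [-1.308, 0.351, 1.652, -0, 1.139, -0.085], TCP at [0.187, -0.517, 0.231] pointing down, gripper open.
Joint ranges: [-2.75, 2.75], [-0.79, 2.1], [0.01, 2.65], [-1.57, 4.71], [0.07, 3.14], [-2.87, 2.87]. Speed limits (rad/s): [2.22, 2.22, 2.79, 3.14, 3.14, 3.14].

INTERFACE

Orientations are given as a 3x3 rotation matrix whose columns are the frame's x, y, z axes.
In Python, from bench import manip gives the robot as it stands. Calls block until the motion is done:
- manip.move_ptp(position, orientation): joint-space move of the TCP to a pose.
- manip.move_l(position, attitude=None, max_speed=0.15): straight line of the TCP; attitude=None keeps the orientation; max_speed is the mean speed in m/s.
- manip.move_j(angles): joint-space move.
- manip.set_gripper(opening, effort=None): opening from 0.0 (shut) to 1.0 (fully open); effort is the grip in N (None keeps the last); returns when the fingers have stopped.
- manip.dwell(seconds).
- manip.inverse_kinematics(position, orientation): joint angles nearest the present ones, or None.
- manip.grab_frame(name): name is "scene" or "side" or "wrist"; returns (picture, depth): 400x640x3 uint8, red, green, blue; 400x640 float32, m along the optical axis (not along the pixel's ray), 0 where there is no reading.
- manip.get_calibration(name): a dict with "camera_matrix" (3x3 intrinsics, pixels), "R" (3x3) and "t" (3): a world point X has camera coordinates R X + t. Camera axes: x right, y down, z forward; pixel columns grow to the right and rows downward; lengths in m; the calibration is good to about 2 mm. The wrist camera is an equidistant fisheye: a pixel r from the principal point sees the ray r / f radians off the axis. A picture is of the moment at which its call begins: read the wrist's pose just before it. get_calibration takes no time and is no camera call; for the wrist camera it gives the pose at the moment of the call.
A pose or a line that the arm cannot do raises manip.Unreachable and nothing moves.
- manip.sign_off(): hands the job in; it is judged then, once.
Trained networks look in the newest picture that a camera, given by its name, has taken for a name from the list of things; names that differ only in an ending like _2 or _b are one class to them, and where a whole thing is asked for, a point or a joint stands for the part that bears it (a point fixed in the world has none). Each returns a list of dicts, best first, with "confidence" (0 to 1); they miss things now and then, are a little off and sometimes report something else, mostly with a low value. They report only what shows in the picture. A call takes as long as a camera call. They do not tell look-alikes from the thing itself.
- manip.look_for(camera, name): "at" ([x, y, z] in m, in world coordinates, good to about 4 mm: the middle of the surface that is visible of it).
Readings, each from a call of its own:
- manip.current_time(): time.
- manip.current_qpos(): joint angles.
- manip.current_joint_vel(): joint speeds.
- manip.current_joint_torque(): joint torques, N m.
- manip.current_ee_pos(): TCP position.
- manip.current_tcp_rot(): TCP orientation.
- manip.current_force(): force on the tool from outside, world axes, zero at the start.
- manip.current_ft_torque(): the same for the moment, N m.
- manip.current_grip_width(): opening from 0.0 (shut) to 1.0 (fully open).
- manip.current_grip_force(): force on a finger pad.
Only numpy, scipy, OpenCV 4.12 (cv2) and the standard library are available. Lean on these libraries where they do the work, as an engineer would, in place of code of your own. Each camera call takes 0.05 s, during which the arm holds its last target. There are 200 camera calls.

## Working session

There is one attempt and no reset: what is moved stays moved. The work goes in short steps, each a Python script; the robot and the scene stay as the last script left them, time stands still between calls to the robot, and variables do not carry over. Pictures are saved under pics/ and viewed, at most 10 in all, crops included, and the job is handed in when it is done.

```bash
mkdir -p pics
python3 - <<'E'
from bench import manip as m
import cv2,numpy as np
for c in("scene","side"):
    p,d=m.grab_frame(c); cv2.imwrite(f"pics/{c}0.png",p[:,:,::-1]); np.savez(f"{c}0.npz",p=p,d=d,**m.get_calibration(c))
    for n in("stand","barrel","lever_left","lever_left_tip","lever_right_tip","lever_left_pivot","lever_right_pivot","axle_seat","trough","slot_mouth","bottle","shot_jar","ring_box","loupe","scale"):
        print(c,n,[(np.round(r["at"],3).tolist(),round(r["confidence"],2)) for r in m.look_for(c,n)[:4]])
print(m.current_time())
E
```

```text
scene stand [([0.545, -0.02, 0.014], 0.61)]
scene barrel [([0.822, 0.082, 0.056], 0.97), ([0.6, -0.02, 0.108], 0.95), ([0.727, -0.246, 0.055], 0.87), ([0.427, 0.207, 0.057], 0.78)]
scene lever_left []
scene lever_left_tip [([0.564, 0.068, 0.09], 0.59)]
scene lever_right_tip [([0.546, -0.02, 0.012], 0.31)]
scene lever_left_pivot [([0.542, -0.018, 0.015], 0.89)]
scene lever_right_pivot [([0.546, -0.021, 0.011], 0.75)]
scene axle_seat [([0.545, -0.018, 0.017], 0.68)]
scene trough [([0.545, -0.018, 0.012], 0.69), ([0.568, 0.071, 0.089], 0.2), ([0.351, -0.001, 0.015], 0.2)]
scene slot_mouth [([0.541, -0.021, 0.013], 0.67)]
scene bottle [([0.592, 0.173, 0.096], 0.88)]
scene shot_jar []
scene ring_box [([0.745, -0.05, 0.051], 0.94)]
scene loupe [([0.352, -0.001, 0.017], 0.56)]
scene scale [([0.524, 0.55, 0.052], 0.81)]
side stand [([0.512, 0.018, 0.012], 0.64)]
side barrel [([0.404, 0.232, 0.055], 0.92), ([0.705, -0.221, 0.05], 0.79), ([0.564, -0.012, 0.108], 0.64), ([0.798, 0.102, 0.049], 0.61)]
side lever_left [([0.561, 0.077, 0.112], 0.65), ([0.529, -0.172, 0.057], 0.29)]
side lever_left_tip [([0.558, 0.077, 0.108], 0.59)]
side lever_right_tip [([0.551, -0.097, 0.109], 0.46)]
side lever_left_pivot [([0.514, 0.021, 0.015], 0.85), ([0.558, 0.077, 0.108], 0.56)]
side lever_right_pivot [([0.515, 0.016, 0.014], 0.75)]
side axle_seat [([0.512, 0.015, 0.012], 0.85)]
side trough [([0.51, 0.016, 0.012], 0.65)]
side slot_mouth [([0.513, 0.02, 0.013], 0.65)]
side bottle [([0.562, 0.201, 0.086], 0.95), ([0.515, 0.019, 0.008], 0.48)]
side shot_jar [([0.527, -0.173, 0.059], 0.78)]
side ring_box [([0.726, -0.038, 0.038], 0.93), ([0.562, 0.199, 0.085], 0.57)]
side loupe [([0.346, 0.006, 0.02], 0.56)]
side scale [([0.481, 0.58, 0.053], 0.56), ([0.512, 0.017, 0.01], 0.38)]
1.6
```

View pics/scene0.png

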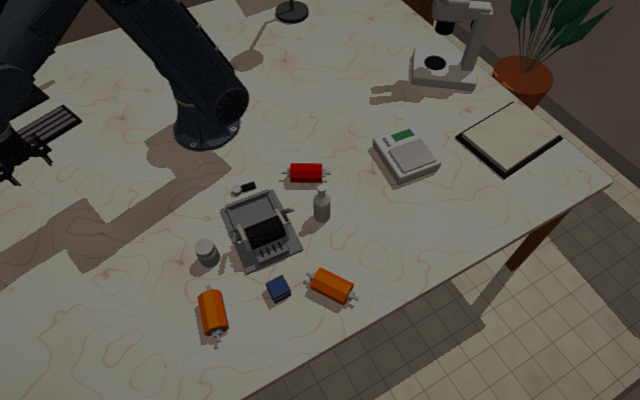

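View pics/side0.png

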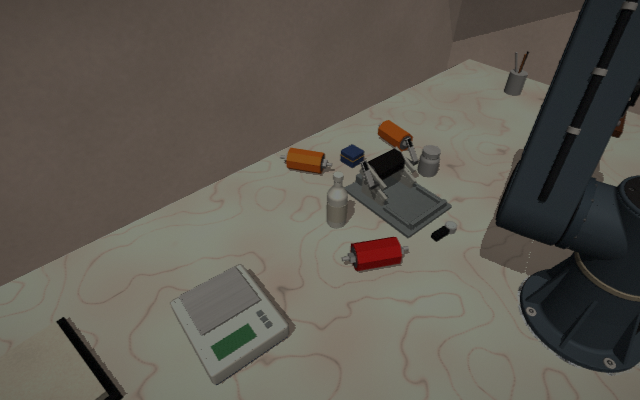

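```bash
cat > cloud.py <<'E'
import numpy as np
def cloud(f):
    z=np.load(f); d=z["d"]; K=z["camera_matrix"]; v,u=np.nonzero(d>0); w=d[v,u]
    c=np.stack([(u-K[0,2])/K[0,0]*w,(v-K[1,2])/K[1,1]*w,w],1)
    return (c-z["t"])@z["R"], z["p"][v,u]
E
python3 - <<'E'
from cloud import cloud
import numpy as np,cv2
from scipy import ndimage
H=np.zeros((300,300,3),np.uint8)
for i,f in enumerate(("scene0.npz","side0.npz")):
    P,C=cloud(f); g=(P[:,0]>.3)&(P[:,0]<.9)&(abs(P[:,1])<.3)&(P[:,2]>.004)&(P[:,2]<.2); P=P[g]
    t=P[(abs(P[:,:2]-[.55,0])<.2).all(1)]
    h,e=np.histogram(t[:,2],np.arange(.004,.13,.003)); print(f,dict(zip(np.round(e,3).tolist(),h.tolist())))
    pl=P[(P[:,2]>.007)&(P[:,2]<.018)]
    im=np.zeros((300,300),np.uint8); ij=((pl[:,:2]-[.3,-.3])/.002).astype(int); im[ij[:,0].clip(0,299),ij[:,1].clip(0,299)]=1
    im=cv2.morphologyEx(im,cv2.MORPH_CLOSE,np.ones((5,5)))
    l,n=ndimage.label(im); k=1+np.argmax(ndimage.sum(im,l,range(1,n+1)))
    q=pl[l[ij[:,0],ij[:,1]]==k]; print(len(q),cv2.minAreaRect(q[:,:2].astype(np.float32)),np.median(q[:,2]))
    ij=((P[:,:2]-[.3,-.3])/.002).astype(int).clip(0,299); H[ij[:,0],ij[:,1],i]=(P[:,2]*1500+60).clip(0,255)
cv2.imwrite("pics/h.png",cv2.resize(H[::-1,::-1],None,fx=2,fy=2,interpolation=0))
E
```

```text
scene0.npz {0.004: 417, 0.007: 441, 0.01: 926, 0.013: 577, 0.016: 173, 0.019: 113, 0.022: 114, 0.025: 81, 0.028: 94, 0.031: 139, 0.034: 172, 0.037: 279, 0.04: 252, 0.043: 188, 0.046: 106, 0.049: 32, 0.052: 50, 0.055: 42, 0.058: 41, 0.061: 71, 0.064: 45, 0.067: 18, 0.07: 27, 0.073: 26, 0.076: 42, 0.079: 69, 0.082: 156, 0.085: 155, 0.088: 117, 0.091: 57, 0.094: 45, 0.097: 91, 0.1: 75, 0.103: 99, 0.106: 108, 0.109: 119, 0.112: 153, 0.115: 222, 0.118: 87, 0.121: 20, 0.124: 11}
1158 ((0.45479077100753784, -0.006605096161365509), (0.18947933614253998, 0.12292219698429108), 86.17459106445312) 0.012105470651564917
side0.npz {0.004: 193, 0.007: 1411, 0.01: 902, 0.013: 191, 0.016: 179, 0.019: 211, 0.022: 152, 0.025: 110, 0.028: 165, 0.031: 221, 0.034: 130, 0.037: 106, 0.04: 162, 0.043: 105, 0.046: 77, 0.049: 80, 0.052: 80, 0.055: 85, 0.058: 89, 0.061: 130, 0.064: 29, 0.067: 39, 0.07: 38, 0.073: 70, 0.076: 71, 0.079: 122, 0.082: 153, 0.085: 103, 0.088: 63, 0.091: 55, 0.094: 91, 0.097: 80, 0.1: 102, 0.103: 79, 0.106: 92, 0.109: 102, 0.112: 217, 0.115: 108, 0.118: 39, 0.121: 28, 0.124: 28}
2437 ((0.5186833143234253, -0.010343439877033234), (0.19146816432476044, 0.256296843290329), 86.20868682861328) 0.009752410216216712
```

View pics/h.png

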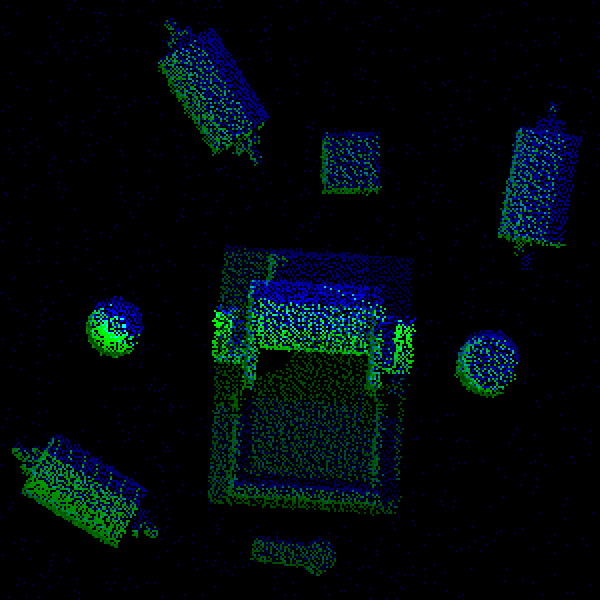

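```bash
cat > h.py <<'E'
from bench import manip as m
import numpy as np
yaw=np.radians(-3.8); c,s=np.cos(yaw),np.sin(yaw)
S=np.array([[c,-s,0],[s,c,0],[0,0,1.]]); O=np.array([.5362,-.0115,0])
R=np.array([[c,s,0],[s,-c,0],[0,0,-1.]])   # tool down, tool x along stand x
W=lambda x,y,z: O+S@np.array([x,y,z])/1000
def L(x,y,z,v=.1): m.move_l(W(x,y,z),R,v)
def arc(y,h=11,r=50,lo=10,hi=50):
    for t in np.radians(np.arange(lo,hi+1,10)):
        L(2-r*np.sin(t)+4*np.cos(t)+h, y, 82+r*np.cos(t)+4*np.sin(t),.08)
E
python3 - <<'E'
from h import *
m.set_gripper(0.0,40)
m.move_ptp(W(85,-94,240),R)
print(m.current_qpos().round(2),m.current_time())
L(85,-94,128,.15); f0=np.array(m.current_force())
L(17,-94,130,.1); print((m.current_force()-f0).round(1))
arc(-94); print((m.current_force()-f0).round(1),m.current_time())
import cv2
p,d=m.grab_frame("side"); cv2.imwrite("pics/s1.png",cv2.resize(p[100:260,300:480,::-1],None,fx=4,fy=3.5)[:600])
E
```

```text
[-0.25  0.48  1.44 -0.    1.23  1.38] 4.4833
[-0.1  0.1 -0.7]
[ 0.7  0.4 -1.5] 7.5083
```

View pics/s1.png

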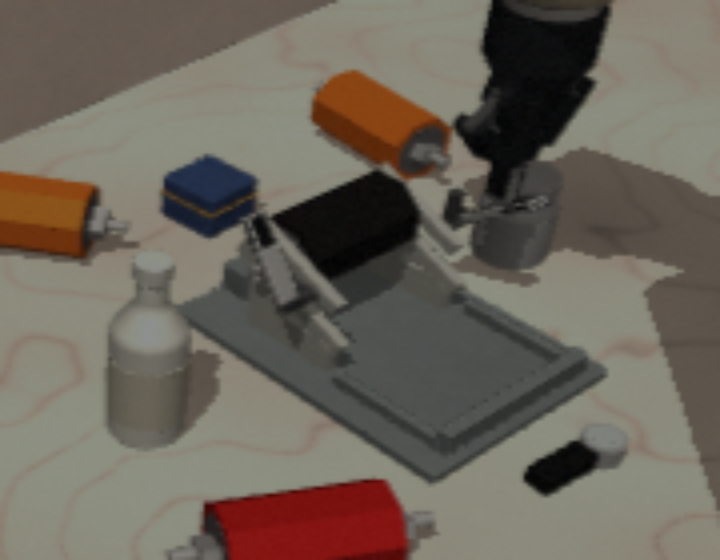

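The right lever (tip at 455,205) now leans forward; the left one (255,225) still leans to the rear, and the bystanders are undisturbed. Next is the left lever.

Run:
```python
from h import *
L(-10,-94,150); L(0,-94,200,.2)
L(85,94,200,.25); L(85,94,128,.15); f0=np.array(m.current_force())
L(17,94,130,.1); print((m.current_force()-f0).round(1))
arc(94); print((m.current_force()-f0).round(1))
L(-10,94,150); L(20,94,200,.2); L(130,0,220,.25)
m.set_gripper(0.4); print(m.current_time(),m.current_grip_width())
import cv2
from cloud import cloud
for cam in("scene","side"):
    p,d=m.grab_frame(cam); np.savez("t.npz",p=p,d=d,**m.get_calibration(cam))
    P,_=cloud("t.npz"); Q=(P-O)@S*1000
    for n,y in(("R",-91),("L",91)):
        q=Q[(abs(Q[:,1]-y)<13)&(abs(Q[:,0])<80)&(Q[:,2]>92)&(Q[:,2]<165)]
        if len(q): i=np.argsort(q[:,0])[:8]; print(cam,n,len(q),q.mean(0).round(),q[i].mean(0).round())
    b=Q[(abs(Q[:,1])<50)&(abs(Q[:,0]-45)<60)&(Q[:,2]>108)&(Q[:,2]<125)]; print(b.mean(0).round(1),b.min(0).round(1),b.max(0).round(1))
    if cam=="side": cv2.imwrite("pics/s2.png",cv2.resize(p[100:260,300:480,::-1],None,fx=4,fy=3.5))
```

```text
[-0.6 -0.1 -1.7]
[ 0.   0.7 -0.6]
14.3 0.39915380725181904
scene R 139 [-26. -91. 113.] [-51. -90. 131.]
scene L 70 [-32.  91. 118.] [-48.  94. 130.]
[ 55.5  -2.7 115. ] [ 29.2 -49.8 108.1] [ 75.   49.8 122.5]
side R 74 [-32. -87. 113.] [-55. -92. 126.]
side L 83 [-33.  92. 114.] [-56.  88. 127.]
[ 40.5   0.8 113.3] [ 24.1 -49.9 108.1] [ 61.   49.5 117.4]
```

View pics/s2.png

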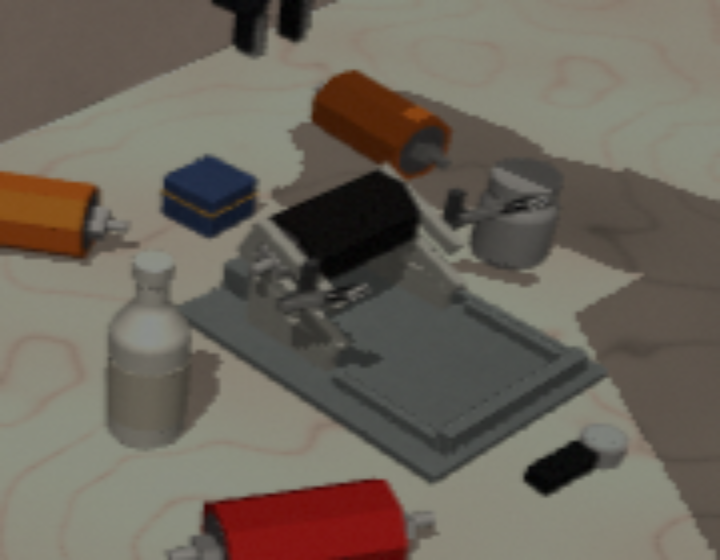

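Both handles lean fully forward (tips at about stand x -55, z 127), and the barrel is still seated. Now I push it from behind.

Run:
```python
from h import *
L(108,0,180,.2); L(108,0,74,.12); m.dwell(.2); f0=np.array(m.current_force())
F=lambda:(S.T@(m.current_force()-f0)).round(1)
x=108
while x>72:                       # find contact
    x-=2; L(x,0,74,.04)
    if np.linalg.norm(F()[0])>1.0: break
print("contact",x,F(),m.current_time())
n=0
# down the slope to the mouth, sampling the force
x0,z0=x,74
for k in range(1,9):
    d=k*85/8; L(x0-.914*d,0,z0-.407*d,.04); f=F(); print(d,f)
    if np.linalg.norm(f)>30: print("STOP"); break
print(m.current_time())
import cv2
p,d=m.grab_frame("side"); cv2.imwrite("pics/s3.png",cv2.resize(p[100:260,300:480,::-1],None,fx=4,fy=3.5))
```

```text
contact 104 [-1.4  0.   0.4] 16.5083
10.625 [0.3 0.  0.4]
21.25 [-0.9  0.8  0.8]
31.875 [-0.5 -0.6  0.7]
42.5 [-0.6 -0.8  0.2]
53.125 [-1.3  0.5  1.1]
63.75 [-0.3 -0.   1.7]
74.375 [0.4 0.5 0.4]
85.0 [-0.4 -0.   0.9]
19.8417
```

View pics/s3.png

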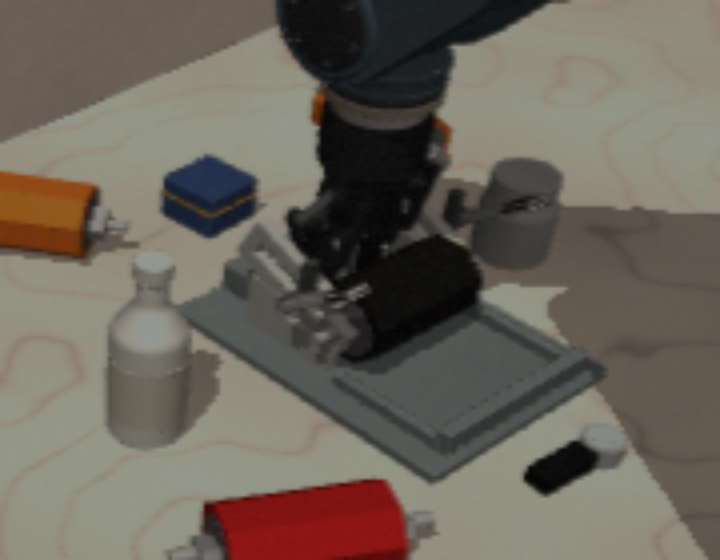

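The barrel (415,295) is near the slot mouths and still straight. I keep pushing, then go level along the trough.

Run:
```python
from h import *
L(10,0,34,.04); L(-28,0,34,.04); m.dwell(.3)
L(-10,0,36,.1); L(-5,0,200,.2); L(150,0,250,.25); m.dwell(.2)
print(m.current_time())
import cv2
from cloud import cloud
for cam in("scene","side"):
    p,d=m.grab_frame(cam); np.savez("t.npz",p=p,d=d,**m.get_calibration(cam))
    P,_=cloud("t.npz"); Q=(P-O)@S*1000
    b=Q[(abs(Q[:,1])<70)&(abs(Q[:,0]+72)<60)&(Q[:,2]>60)&(Q[:,2]<90)]
    t=b[b[:,2]>71]; print(cam,t.mean(0).round(1),np.percentile(b,2,axis=0).round(1),np.percentile(b,98,axis=0).round(1),cv2.minAreaRect(b[:,:2].astype(np.float32)))
    print([(((np.array(r["at"])-O)@S*1000).round().tolist(),round(r["confidence"],2)) for r in m.look_for(cam,"barrel")])
    for n,y in(("R",-91),("L",91)):
        q=Q[(abs(Q[:,1]-y)<13)&(abs(Q[:,0])<80)&(Q[:,2]>92)&(Q[:,2]<165)]
        i=np.argsort(q[:,0])[:8]; print(n,q[i].mean(0).round())
    if cam=="side": cv2.imwrite("pics/s4.png",cv2.resize(p[100:260,300:480,::-1],None,fx=4,fy=3.5))
```

```text
24.175
scene [-64.3 -34.3  75.9] [-95.7 -61.8  63. ] [-14.8 -12.4  82.5] ((-53.57862091064453, -37.2829704284668), (46.43436813354492, 89.3195571899414), 81.18876647949219)
[([-120.0, 219.0, 56.0], 0.92), ([281.0, 112.0, 56.0], 0.76), ([39.0, 187.0, 95.0], 0.6), ([-67.0, -40.0, 72.0], 0.58), ([208.0, -218.0, 56.0], 0.56)]
R [-51. -92. 130.]
L [-45.  96. 125.]
side [-68.5   0.6  73.8] [-98.  -60.   60.5] [-15.7  57.2  76.9] ((-56.38982391357422, -1.2899856567382812), (88.4531021118164, 133.97816467285156), 0.11942677944898605)
[([179.0, -200.0, 47.0], 0.84), ([-85.0, 21.0, 61.0], 0.76), ([-149.0, 229.0, 53.0], 0.62), ([248.0, 130.0, 50.0], 0.62)]
R [-55. -92. 127.]
L [-56.  89. 126.]
```

View pics/s4.png

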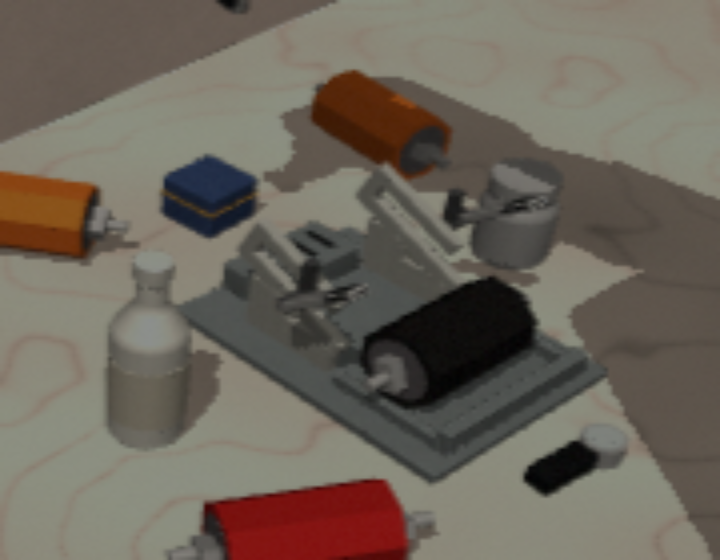

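The barrel (450,345) lies flat in the trough at about x -68, top z about 75, centred and parallel. Both levers are open and the bystanders haven't moved.

```bash
python3 -c "
from bench import manip as m
print(m.sign_off())"
```

```text
the job is handed in; nothing more can be done
None
```

The job is handed in: both levers are fully open, the barrel rests in the trough clear of the slots, and the bystanders are where they stood; the sign-off gave no verdict, so this rests on my last camera check.

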